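# Press the sample warmer's lids home and set its heat

## Task

Get the sample warmer ready: press both round lids down until each is fully home, flush with its collar, and only after that turn the heat knob clockwise until its pointer line points at the long mark of the dial. Let go and leave it so.

Things in the scene. Friction and masses are not known exactly. Their poses are not given: they have to be found in the camera images.
- warmer: Sample warmer, white, fixed; 116 mm wide, 250 mm from front to back. Its steel working face slopes 0.56 rad (32 degrees), low end at the front, high end toward the partition at the right. Origin on the worktop under its middle; x to its high back end, z up. Square out of the face is (-0.531, 0, 0.847) in this frame. Along the face from the high end down: upper lid, lower lid, dial with knob.
- ledge_front (a point): Middle of the lower front edge of the warmer's ledge, 335 mm above the worktop: a board 116 mm wide, 62 mm deep, 12 mm thick on two rear posts that hangs over the back half of the upper lid, so that a tool held upright does not fit over it. A flat packet lies on it (up to 363 mm above the worktop).
- lid_upper_top (a point): Centre of the flat top of the upper lid (a plain grey plastic disc, diameter 72 mm). z points square out of the sloping face, x up the slope. The lid slides along this z only, stiffly (about 8 N), and stays where it is left; its steel collar is 74 mm wide inside, 86 mm outside.
- lid_upper (a joint): How far the upper lid is pressed in, m: 0 = standing 12 mm proud of its collar, 0.012 = fully home, top flush with the collar (which stands 8 mm off the face).
- lid_lower_top (a point): The same point of the lower lid, an equal disc 88 mm further down the slope.
- lid_lower (a joint): How far the lower lid is pressed in, m; as for the upper lid.
- knob_grip (a point): Heat knob, black: point on its axis 28 mm off the sloping face, in the middle of a grip bar 56 mm long, 16 mm wide and 26 mm high (13 to 39 mm off the face) on a round foot of diameter 56 mm. z points square out of the face.
- heat_knob (a joint): Knob angle, rad; grows clockwise seen from above the face, 0 to 2.10, stays where it is left. At 0 the pointer points 0.80 rad to the left (anticlockwise) of straight up the slope. Small marks every 0.35 rad; the pointer is at the long mark at 1.40.
- knob_pointer (a point): End of the white pointer line on the top of the grip bar, 28 mm from the knob's axis.
- long_mark (a point): Outer end of the long thick black mark on the white dial plate (diameter 90 mm), 43.5 mm from the knob's axis; the other marks are short and thin.

How it is judged:
On the way, in this order (a step that is already met when the one before it is completed fails the run):
1. both lids are pressed fully home while the knob is not yet at the long mark (value of joint each of lid_upper, lid_lower above 0.0104 m and value of joint heat_knob below 1.2 rad), for 0.2 s.
2. the knob points at the long mark (value of joint heat_knob between 1.28 and 1.52 rad), for 0.2 s.
At the end, for the whole second after the job is handed in: Both lids are home (pressed in to within 1.6 mm of flush with the collar) and the knob's pointer is within 0.12 rad (7 degrees) of the long mark (all of step 2 and value of joint each of lid_upper, lid_lower above 0.0104 m); the robot touches nothing.
It also fails if it takes over 48 s, if anything falls off the work surface, if the arm or the gripper's body presses on something with over 40 N, if the wrist force passes 120 N, or if a joint passes its speed limit or range.

## Robot

A 7-joint arm with a two-finger parallel gripper is mounted at the origin on the work surface; the furniture and walls round the work are solid. World frame = base frame: x ahead of the robot, y to its left, z up, the work surface at z = 0. Lengths are in m, angles in rad, forces in N, time in s.
With the tool pointing down it reaches from about 0.4 to 0.9 m from the base axis. Payload 5.5 kg.
Tool frame: the origin (TCP) lies at the very end of the fingers, on their centre line; the grasp point (between the pads) lies 19 mm behind it; z points along the fingers, y is the line along which they close (so a half turn about z gives the same grasp; the last joint's range is limited). The gripper opens to 92 mm and grips with 3 to 60 N. Pads are 19 mm wide; open, the fingers measure 130 mm over their backs; the gripper's body (75 mm by 190 mm) begins 47 mm behind the grasp point.
Start: joints at [-0.938, 0.501, -0.427, 1.55, 0.221, 1.138, -0.21], TCP at [0.235, 0.606, 0.227] pointing down, gripper open.
Joint ranges: [-2.88, 2.88], [-0.31, 2.03], [-1.54, 1.56], [0.2, 2.42], [-1.41, 4.55], [0.19, 2.02], [-2.57, 2.57]. Speed limits (rad/s): [2.57, 2.57, 3.14, 3.14, 3.14, 3.14, 3.14].

## Interface

Orientations are given as a rotation vector (axis times angle).
In Python, from rig import ctrl gives the robot as it stands.
- The arm moves only by the shell command python3 -m creep 'ROWS' [OPENING]. ROWS is JSON, a list of rows, each a list of 2 entries, a list of its own where there are three numbers: the shift along the tool's x, y, z scaled (see below), then the turn about the tool's z scaled (see below). In form: [[[x, y, z], yaw], ...]. A call has 1 to 8 rows; each row shifts and turns the commanded pose from where the row before left it, along the tool's axes as they then stand; what a row does not reach is not made up. The controller multiplies each number of a shift by 5 cm and each number of a turn by pi/2 rad. A row lasts 1/8 s, in which the tool goes at most 62.5 mm and 10.7 degrees, less where a joint would pass 70% of its speed; a pose out of reach is approached as far as the arm can. A call with a number of a shift or a turn outside -1 to 1 is refused whole. A call with a gripper value outside its range is refused whole. OPENING is the finger opening in mm, from 0 to 91.8, set as the call begins (- or left out, the last holds). The fingers move at their own pace and stop on an object; the grip force is fixed at half the most. Time passes only in rows, so rows that do not move let the fingers close. It gives the time, the measured TCP pose, the force, the opening and the grip force at its end, in the units of the state.
- ctrl.read_state(): the state, without advancing time (a new reading comes with each control period).
- ctrl.get_image(name): name is "scene" or "top" or "wrist"; returns the picture (480x640x3 uint8, red, green, blue); there is no depth.
- ctrl.calibration(name): a dict with "intrinsics" (3x3 intrinsics, pixels), "xyz" and "rotation" of the camera in the world; the wrist camera has in their place "T_tool_cam" (4x4, takes a point from camera to tool coordinates, whose origin is the TCP and whose axes are the flange's). Camera axes: x right, y down, z forward; pixel columns grow to the right and rows downward; lengths in m; the calibration is good to about 2 mm. A picture is of the moment at which its call begins: read the wrist's pose just before it. calibration takes no time and is no camera call.
- ctrl.finish_job(): hands the job in; it is judged then, once.
Trained networks look in the newest picture that a camera, given by its name, has taken for a name from the list of things; names that differ only in an ending like _2 or _b are one class to them, and where a whole thing is asked for, a point or a joint stands for the part that bears it (a point fixed in the world has none). Each returns a list of dicts, best first, with "score" (0 to 1); they miss things now and then, are a little off and sometimes report something else, mostly with a low value. They report only what shows in the picture. A call takes as long as a camera call.
- ctrl.search_frame(camera, target): "uv" ([column, row] in pixels, amid what is visible of it).
- ctrl.tip_of(camera, target): "uv" ([column, row] in pixels: a listed point, or the origin of a listed thing).
The state is a dict: "clock": time; "joints": joint angles; "joint_velocities": joint speeds; "tau": joint torques, N m; "position": TCP position; "ee_rot": TCP orientation; "force": force on the tool from outside, world axes, zero at the start; "moment": the same for the moment, N m; "opening": finger opening in m; "grasp_force": force on a finger pad.
Only numpy, scipy, OpenCV 4.12 (cv2) and the standard library are available. Lean on these libraries where they do the work, as an engineer would, in place of code of your own. Each camera call takes 0.05 s, during which the arm holds its last target. There are 200 camera calls.

## Working session

There is one attempt and no reset: what is moved stays moved. The work goes in short steps, Python scripts to look and compute and a shell command to move; the robot and the scene stay as the last step left them, time stands still between calls to the robot, and variables do not carry over. Pictures are saved under pics/ and viewed, at most 10 in all, crops included, and the job is handed in when it is done.

```bash
mkdir -p pics; ls
cat > h.py <<'E'
import numpy as np, cv2
from rig import ctrl
from scipy.spatial.transform import Rotation as R
def cam(n, st=None):
    c=ctrl.calibration(n); K=np.array(c["intrinsics"])
    if "T_tool_cam" in c:
        T=np.eye(4); T[:3,:3]=R.from_rotvec(st["ee_rot"]).as_matrix(); T[:3,3]=st["position"]
        T=T@np.array(c["T_tool_cam"]); return K,T[:3,:3],T[:3,3]
    r=np.array(c["rotation"]); r=r if r.shape==(3,3) else R.from_rotvec(r).as_matrix()
    return K,r,np.array(c["xyz"])
def ray(c,uv):
    K,r,p=c; d=r@np.linalg.solve(K,[uv[0],uv[1],1]); return p,d/np.linalg.norm(d)
def tri(rays):
    A=sum(np.eye(3)-np.outer(d,d) for p,d in rays); b=sum((np.eye(3)-np.outer(d,d))@p for p,d in rays)
    x=np.linalg.solve(A,b); return x,[np.linalg.norm((np.eye(3)-np.outer(d,d))@(x-p)) for p,d in rays]
def proj(c,x):
    K,r,p=c; q=K@(r.T@(np.asarray(x)-p)); return q[:2]/q[2]
E
python3 - <<'E'
from h import *
st=ctrl.read_state(); print(st)
for n in ["scene","top","wrist"]:
    s=ctrl.read_state(); im=ctrl.get_image(n); cv2.imwrite(f"pics/{n}0.png",im[:,:,::-1])
    c=cam(n,s); print(n,c[2].round(3),c[1].round(3).tolist(),c[0][0,0])
    for t in ["warmer","ledge_front","lid_upper_top","lid_lower_top","knob_grip","knob_pointer","long_mark"]:
        print(n,t,[(np.round(d["uv"],1).tolist(),round(d["score"],2)) for d in ctrl.tip_of(n,t)[:2]])
E
```

```text
pics
{'clock': 0.0, 'joints': array([-0.93778285,  0.50186765, -0.42680425,  1.55145097,  0.22076007,
        1.13826391, -0.21027064]), 'joint_velocities': array([ 0.00070088, -0.00048961,  0.0004809 , -0.00024645,  0.00153597,
        0.00190878, -0.00016386]), 'tau': array([ 9.14329539e-04, -5.66607606e+01, -5.81624910e+00, -2.79121113e+01,
       -6.87541254e-02,  3.07285844e-02,  1.81554997e-04]), 'position': array([0.23470374, 0.60540086, 0.22566666]), 'ee_rot': array([-5.77387516e-01, -3.08759434e+00,  2.95694999e-03]), 'force': array([-0.45508191,  0.34134008, -0.60579448]), 'moment': array([-0.00390916,  0.03438779, -0.02046098]), 'grasp_force': 0.0, 'opening': 0.0921026970163848}
scene [0.968 0.391 0.861] [[-0.298, 0.727, -0.619], [0.954, 0.238, -0.18], [0.017, -0.644, -0.765]] 454.56038265247594
scene warmer [([304.3, 283.9], 0.97)]
scene ledge_front [([253.8, 171.4], 0.69), ([269.5, 239.2], 0.16)]
scene lid_upper_top [([268.4, 236.0], 0.58)]
scene lid_lower_top [([310.1, 245.8], 0.87)]
scene knob_grip [([349.4, 264.3], 0.9), ([310.9, 247.8], 0.37)]
scene knob_pointer [([345.4, 260.4], 0.71)]
scene long_mark [([326.6, 248.9], 0.6), ([253.3, 171.9], 0.3)]
top [0.296 0.205 1.174] [[0.014, -0.989, 0.149], [-1.0, -0.014, 0.001], [0.001, -0.149, -0.989]] 558.6192870452344
top warmer [([325.4, 263.9], 0.87)]
top ledge_front [([376.6, 219.2], 0.64)]
top lid_upper_top []
top lid_lower_top [([322.1, 256.7], 0.66)]
top knob_grip [([283.4, 271.2], 0.67)]
top knob_pointer [([286.5, 262.4], 0.61)]
top long_mark [([305.9, 274.8], 0.74)]
wrist [0.166 0.633 0.384] [[0.36, 0.897, 0.256], [0.933, -0.346, -0.1], [-0.001, 0.274, -0.962]] 362.99178479860143
wrist warmer []
wrist ledge_front []
wrist lid_upper_top []
wrist lid_lower_top []
wrist knob_grip []
wrist knob_pointer []
wrist long_mark []
```

Run:
```python
from h import *
s=cam("scene");t=cam("top")
P={"warmer":((304.3,283.9),(325.4,263.9)),"ledge":((253.8,171.4),(376.6,219.2)),"low":((310.1,245.8),(322.1,256.7)),"knob":((349.4,264.3),(283.4,271.2)),"ptr":((345.4,260.4),(286.5,262.4)),"mark":((326.6,248.9),(305.9,274.8))}
for k,(a,b) in P.items():
    x,e=tri([ray(s,a),ray(t,b)]); print(k,x.round(4),np.round(e,4))
```

```text
warmer [ 0.4201  0.2132 -0.0154] [0.004 0.004]
ledge [0.4529 0.1339 0.3371] [0.0027 0.0027]
low [0.4179 0.2215 0.1268] [0.0004 0.0004]
knob [0.3945 0.3011 0.0654] [0.0018 0.0018]
ptr [0.4089 0.2935 0.0951] [0.0023 0.0023]
mark [0.3869 0.2511 0.0901] [0.0024 0.0024]
```

View pics/scene0.png

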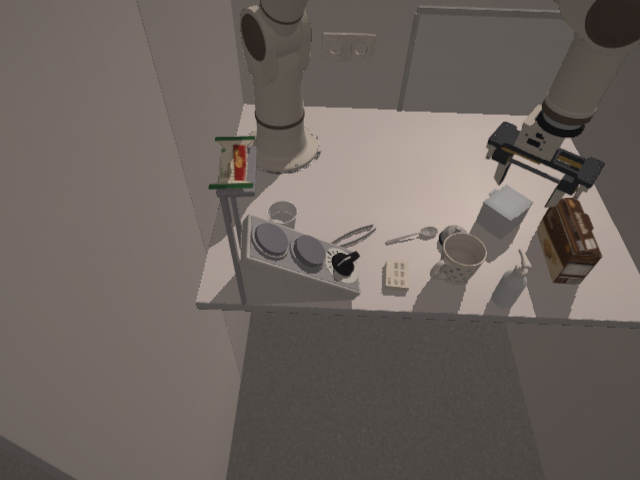

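View pics/top0.png

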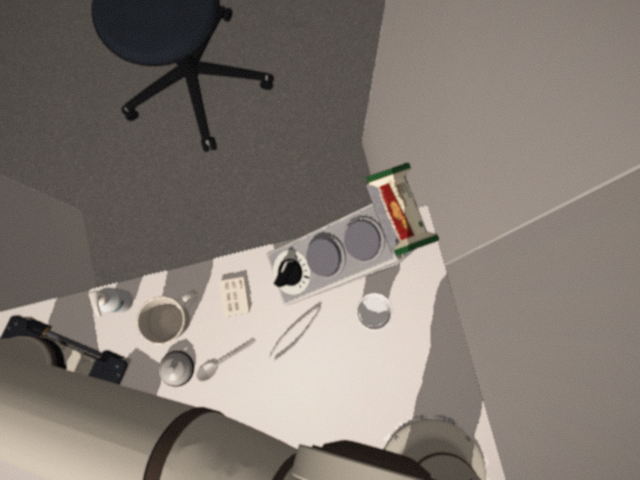

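The scene view shows the warmer at about (305,265), its ledge with the packet at (235,165), and the knob at (345,263). The top view shows the lids at (362,238) and (325,255), the knob at (290,271), and low clutter between the gripper and the warmer. Next I work out the frames and an approach for a wrist view.

Run:
```python
from h import *
st=ctrl.read_state(); M=R.from_rotvec(st["ee_rot"]).as_matrix(); print(M.round(3)); print(np.array(ctrl.calibration("wrist")["T_tool_cam"]).round(3))
# joint fit of warmer pose from both views; face height c at origin, along-slope of lower lid sL, knob sK
from scipy.optimize import least_squares
s=cam("scene");t=cam("top")
a=.56; n=np.array([-np.sin(a),0,np.cos(a)]); u=np.array([np.cos(a),0,np.sin(a)])
def pts(p):
    x,y,w,c,sL,sK,xl=p; o=np.array([0,0,c])
    L={"low":o+u*sL+n*.020,"up":o+u*(sL+.088)+n*.020,"knob":o+u*sK+n*.028,"mark":o+u*sK+.0435*(np.cos(.6)*u+np.sin(.6)*np.array([0,-1,0])),"ledge":np.array([xl,0,.335]),"warmer":np.zeros(3)}
    Rz=R.from_euler("z",w).as_matrix(); return {k:Rz@v+[x,y,0] for k,v in L.items()}
obs=[("low",s,(310.1,245.8)),("low",t,(322.1,256.7)),("up",s,(268.4,236)),("up",t,(362,238)),("knob",s,(349.4,264.3)),("knob",t,(283.4,271.2)),("mark",s,(326.6,248.9)),("mark",t,(305.9,274.8)),("ledge",s,(253.8,171.4)),("ledge",t,(376.6,219.2))]
f=lambda p:np.concatenate([proj(c,pts(p)[k])-uv for k,c,uv in obs])
r=least_squares(f,[.42,.21,-1.2,.11,0,-.09,.08],loss="soft_l1",f_scale=3)
print(r.x.round(4)); print({k:v.round(4).tolist() for k,v in pts(r.x).items()})
for o,e in zip(obs,f(r.x).reshape(-1,2)): print(o[0],e.round(1))
print(np.degrees(np.arctan2(M[1,0],M[0,0])), "tool x yaw")
```

```text
[[-0.932  0.361 -0.   ]
 [ 0.361  0.932  0.   ]
 [ 0.     0.    -1.   ]]
[[ 0.001 -0.962 -0.274  0.074]
 [ 1.     0.001 -0.     0.001]
 [ 0.001 -0.274  0.962 -0.157]
 [ 0.     0.     0.     1.   ]]
[ 0.5593 -0.1705 -1.2332  0.36   -0.4761 -0.5721 -0.3225]
{'low': [0.4222, 0.2201, 0.1241], 'up': [0.4469, 0.1498, 0.1708], 'knob': [0.3938, 0.3009, 0.0798], 'mark': [0.3857, 0.2501, 0.0752], 'ledge': [0.4525, 0.1338, 0.335], 'warmer': [0.5593, -0.1705, 0.0]}
low [-1.1  2.2]
low [ 1.  -2.1]
up [ 2.8 -1.9]
up [-0.2  0.5]
knob [-0.4 -4.3]
knob [-1.4 -0.1]
mark [0.6 3.7]
mark [2. 1.]
ledge [1.8 0.9]
ledge [ 1.6 -0.1]
158.81764259126305 tool x yaw
```

```bash
python3 -m creep '[[[0,0,-0.9],0],[[0,0,-0.9],0],[[-0.9,-0.81,-0.3],0],[[-0.9,-0.81,-0.3],0],[[-0.9,-0.81,0],0],[[-0.9,-0.81,0],0],[[-0.9,-0.81,0],0],[[-0.9,-0.81,0],0]]' 91 && python3 -m creep '[[[0,0,0],0.11],[[0,0,0],0.11],[[0,0,0],0.11],[[0,0,0],0.11],[[0,0,0],0.11],[[0,0,0],0],[[0,0,0],0]]'
cat > look.py <<'E'
import sys
from h import *
def look(tag,names=("wrist",),targets=("lid_upper_top","lid_lower_top","knob_grip","knob_pointer","long_mark","ledge_front")):
    out={}
    for n in names:
        s=ctrl.read_state(); im=ctrl.get_image(n); cv2.imwrite(f"pics/{n}_{tag}.png",im[:,:,::-1]); c=cam(n,s)
        for t in targets:
            r=ctrl.tip_of(n,t)[:2]; print(n,t,[(np.round(d["uv"],1).tolist(),round(d["score"],2)) for d in r])
            if r: out.setdefault(t,[]).append((c,r[0]["uv"]))
    return out
E
python3 - <<'E'
from look import *
print(ctrl.read_state()["joints"].round(2))
look("a",("wrist","scene","top"))
E
```

```text
clock: 2.2
position: [0.3995, 0.2801, 0.3471]
ee_rot: [0.577, 3.087, 0.001]
force: [0.6, 0.8, -0.1]
opening: 0.0908
grasp_force: 0.0
clock: 3.08
position: [0.3987, 0.282, 0.3468]
ee_rot: [1.813, 2.566, 0.0]
force: [0.1, -0.3, -0.0]
opening: 0.0906
grasp_force: 0.0
[-0.45  0.08 -0.24  1.79  0.02  1.27 -0.35]
wrist lid_upper_top [([322.8, 335.8], 0.85)]
wrist lid_lower_top [([325.3, 251.4], 0.88)]
wrist knob_grip [([315.2, 181.4], 0.79)]
wrist knob_pointer [([329.9, 197.0], 0.68)]
wrist long_mark [([302.7, 216.7], 0.82)]
wrist ledge_front []
scene lid_upper_top [([267.7, 237.6], 0.61)]
scene lid_lower_top [([344.3, 258.2], 0.75), ([255.2, 175.6], 0.64)]
scene knob_grip [([349.1, 258.0], 0.76)]
scene knob_pointer [([346.6, 261.4], 0.93)]
scene long_mark [([325.6, 249.8], 0.89)]
scene ledge_front [([254.0, 172.5], 0.7)]
top lid_upper_top [([359.3, 241.9], 0.96)]
top lid_lower_top []
top knob_grip []
top knob_pointer []
top long_mark []
top ledge_front [([378.2, 219.3], 0.93)]
```

```bash
cat > fit.py <<'E'
from look import *
from scipy.optimize import least_squares
a=.56; n=np.array([-np.sin(a),0,np.cos(a)]); u=np.array([np.cos(a),0,np.sin(a)]); l=np.array([0,-1.,0])
# origin: lower lid foot on the face
def pts(p):
    x,y,z,w,sK,sl,th=p; b=lambda s,h,d=0*u: u*s+n*h+d
    L={"low":b(0,.020),"up":b(.088,.020),"knob":b(sK,.028),"mark":b(sK,0.002)+.0435*(np.cos(.6)*u+np.sin(.6)*l),"ptr":b(sK,.039)+.028*(np.cos(th-.8)*u+np.sin(th-.8)*l)}
    Rz=R.from_euler("z",w).as_matrix(); q={k:Rz@v+[x,y,z] for k,v in L.items()}
    q["ledge"]=Rz@np.array([sl,0,0])+[x,y,.335]; return q
E
python3 - <<'E'
from fit import *
st=ctrl.read_state(); s=cam("scene");t=cam("top");w=cam("wrist",st)
obs=[("low",s,(310.1,245.8)),("low",t,(322.1,256.7)),("up",s,(268.0,237)),("up",t,(360.5,240)),("knob",s,(349.4,261)),("knob",t,(283.4,271.2)),("mark",s,(326.1,249.3)),("mark",t,(305.9,274.8)),("ledge",s,(253.9,172)),("ledge",t,(377.4,219.2)),("ptr",s,(346,261)),("ptr",t,(286.5,262.4)),
("up",w,(322.8,335.8)),("low",w,(325.3,251.4)),("knob",w,(315.2,181.4)),("ptr",w,(329.9,197)),("mark",w,(302.7,216.7))]
f=lambda p:np.concatenate([proj(c,pts(p)[k])-uv for k,c,uv in obs])
r=least_squares(f,[.42,.21,.1,-1.23,-.09,.08,.4],loss="soft_l1",f_scale=2)
print(r.x.round(4)); print({k:v.round(4).tolist() for k,v in pts(r.x).items()})
for o,e in zip(obs,f(r.x).reshape(-1,2)): print(o[0],e.round(1))
np.save("p.npy",r.x)
E
```

```text
[ 0.4237  0.2145  0.0983 -1.2141 -0.0895  0.0862  0.3267]
{'low': [0.42, 0.2245, 0.1152], 'up': [0.4461, 0.1546, 0.162], 'knob': [0.3921, 0.2995, 0.0745], 'mark': [0.3845, 0.2494, 0.0715], 'ptr': [0.4094, 0.2896, 0.0971], 'ledge': [0.4538, 0.1338, 0.335]}
low [1.2 4.6]
low [-1.2 -0.5]
up [5.9 0.2]
up [-1.6 -0.4]
knob [-1.  -0.3]
knob [-0.4  1. ]
mark [0.9 3.8]
mark [2.4 1.7]
ledge [1.4 0.8]
ledge [ 0.8 -0.9]
ptr [-3.5 -1.5]
ptr [ 0.8 -0.1]
up [-0.6  1. ]
low [-4.4  4.6]
knob [ 4.5 -1. ]
ptr [ 1.3 -0.7]
mark [-2.4  0.1]
```

View pics/wrist_a.png

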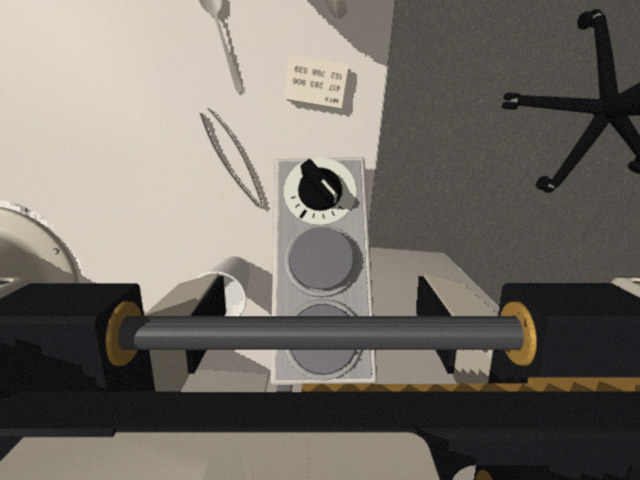

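The wrist view shows the dial at about (320,190) with the pointer toward lower right and the long mark at (304,213). The lower lid centre is near (322,259) and the upper lid near (326,338), and the warmer is nearly aligned with the tool. The network's lower-lid point was 8 px off, so I refit with the corrected centres.

Run:
```python
from fit import *
im=cv2.imread("pics/wrist_a.png"); cv2.imwrite("pics/c1.png",cv2.resize(im[140:400,240:410],None,fx=2.3,fy=2.3,interpolation=cv2.INTER_CUBIC))
i2=cv2.imread("pics/scene_a.png"); cv2.imwrite("pics/c2.png",cv2.resize(i2[195:305,235:370],None,fx=5,fy=5,interpolation=cv2.INTER_CUBIC))
```

```text
(no output)
```

View pics/c1.png

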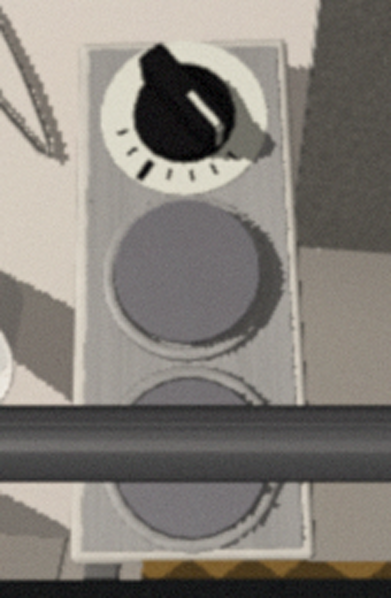

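View pics/c2.png

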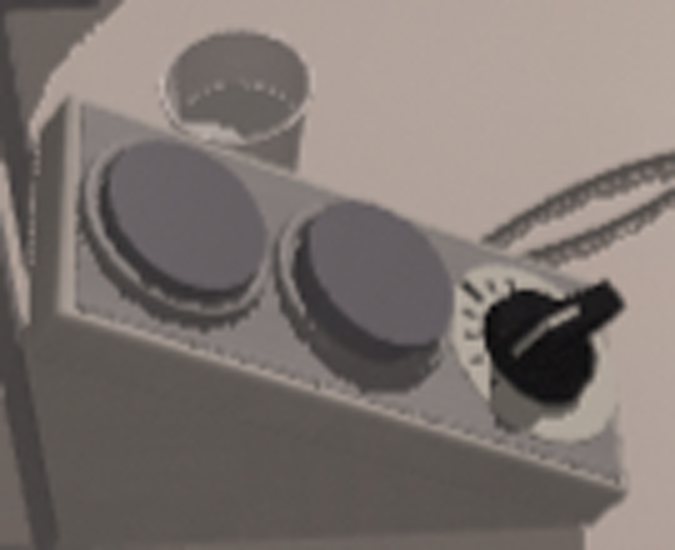

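The crops show the dial disc centre at wrist (320,191), pointer end (336,197) and long mark (302,217). The lower lid stands clearly proud at wrist (321,258) and scene (311,250). The upper lid is less proud, at wrist (323,339) and scene (272,238).

```bash
cat >> fit.py <<'E'
def pts(p):
    x,y,z,w,sK,sl,th,hU=p[:8]; b=lambda s,h,d=0*u: u*s+n*h+d
    L={"low":b(0,.020),"up":b(.088,hU),"knob":b(sK,.028),"dial":b(sK,.003),"mark":b(sK,0.003)+.0435*(np.cos(.6)*u+np.sin(.6)*l),"ptr":b(sK,.039)+.028*(np.cos(th-.8)*u+np.sin(th-.8)*l)}
    Rz=R.from_euler("z",w).as_matrix(); q={k:Rz@v+[x,y,z] for k,v in L.items()}
    q["ledge"]=Rz@np.array([sl,0,0])+[x,y,.335-0*z]; return q
E
python3 - <<'E'
from fit import *
st=ctrl.read_state(); s=cam("scene");t=cam("top");w=cam("wrist",st)
obs=[("low",s,(310.6,249.8)),("low",t,(322.1,256.7)),("up",s,(271.8,238.2)),("up",t,(360.5,240)),("dial",s,(342,265.4)),("mark",s,(328,252)),("mark",t,(305.9,274.8)),("ledge",s,(253.9,172)),("ledge",t,(377.4,219.2)),("ptr",s,(338,266)),
("up",w,(323,338.7)),("low",w,(320.9,257.8)),("dial",w,(320,190.9)),("ptr",w,(335.7,196.5)),("mark",w,(301.7,217.4))]
f=lambda p:np.concatenate([proj(c,pts(p)[k])-uv for k,c,uv in obs])
r=least_squares(f,[.42,.21,.1,-1.23,-.09,.08,.4,.015],loss="soft_l1",f_scale=2)
print(r.x.round(4)); print({k:v.round(4).tolist() for k,v in pts(r.x).items()})
for o,e in zip(obs,f(r.x).reshape(-1,2)): print(o[0],e.round(1))
np.save("p.npy",r.x)
M=R.from_rotvec(st["ee_rot"]).as_matrix(); print(np.arctan2(M[1,0],M[0,0])-np.pi)
for k,v in pts(r.x).items(): print(k,"tool-frame mm",(M.T@(v-st["position"])*1e3).round(1))
E
```

```text
[ 0.4245  0.2133  0.0999 -1.2278 -0.0893  0.0848  0.1683  0.015 ]
{'low': [0.421, 0.2233, 0.1168], 'up': [0.4469, 0.1506, 0.1593], 'knob': [0.3941, 0.2986, 0.0761], 'dial': [0.3985, 0.2861, 0.0549], 'mark': [0.3856, 0.2492, 0.074], 'ptr': [0.4141, 0.2916, 0.0974], 'ledge': [0.4531, 0.1334, 0.335]}
low [0.  0.3]
low [-0.6 -1. ]
up [ 0.2 -0.3]
up [ 0.4 -0.6]
dial [-0.9  1.4]
mark [-1.2  0.8]
mark [2.5 1. ]
ledge [1.3 0.5]
ledge [ 1.1 -0.4]
ptr [ 4.9 -4.6]
up [-1.3  0. ]
low [ 0.5 -0.2]
dial [ 1.1 -0.6]
ptr [ 0.1 -0.4]
mark [-0.7  0.4]
-1.2337204338864196
low tool-frame mm [-62.6   1.5 229.9]
up tool-frame mm [-139.9    2.   187.4]
knob tool-frame mm [ 17.3   1.  270.6]
dial tool-frame mm [  4.    1.1 291.8]
mark tool-frame mm [-26.6 -23.3 272.7]
ptr tool-frame mm [  4.1  17.6 249.3]
ledge tool-frame mm [-158.1    2.1   11.7]
```

```bash
python3 -m creep '[[[-0.84,0.03,0],0],[[0,0,0.85],0],[[0,0,0.85],0],[[0,0,0.85],0],[[0,0,0.85],0],[[0,0,0.86],0],[[0,0,0],0]]' 0 && python3 -m creep '[[[-0.11,0,0.17],0],[[-0.053,0,0.085],0],[[-0.053,0,0.085],0],[[0,0,0],0]]'
```

```text
clock: 5.0
position: [0.4116, 0.2413, 0.1311]
ee_rot: [-1.815, -2.56, 0.01]
force: [0.1, 0.6, 1.1]
opening: 0.0255
grasp_force: 0.0
clock: 5.5
position: [0.4191, 0.2334, 0.118]
ee_rot: [1.817, 2.561, 0.005]
force: [-0.3, 0.5, 4.0]
opening: 0.0006
grasp_force: 1.7
```

```bash
python3 -m creep '[[[-0.053,0,0.085],0],[[0,0,0],0]]' && python3 -m creep '[[[-0.053,0,0.085],0],[[0,0,0],0]]' &&  python3 -m creep '[[[-0.042,0,0.068],0],[[0,0,0],0]]'
```

```text
clock: 5.75
position: [0.4199, 0.2311, 0.1139]
ee_rot: [1.817, 2.562, 0.005]
force: [0.3, 0.4, 6.3]
opening: 0.0003
grasp_force: 2.6
clock: 6.0
position: [0.4209, 0.2286, 0.1096]
ee_rot: [1.816, 2.562, 0.005]
force: [-0.5, 0.8, 5.0]
opening: 0.0003
grasp_force: 2.7
clock: 6.25
position: [0.4214, 0.228, 0.1081]
ee_rot: [1.816, 2.563, 0.007]
force: [-6.7, 0.6, 24.9]
opening: 0.0007
grasp_force: 11.4
```

```bash
python3 -m creep '[[[0.1,0,-0.3],0],[[0,0,-0.9],0],[[-0.4,-0.03,0],0],[[-0.4,0,0],0],[[0,0,0],0]]'
python3 - <<'E'
from look import *
st=ctrl.read_state(); M=R.from_rotvec(st["ee_rot"]).as_matrix()
d=M.T@(np.array(st["position"])-[.3987,.282,.3468]); print((d*1e3).round(1), st["joints"].round(2))
im=ctrl.get_image("scene"); cv2.imwrite("pics/s2.png",cv2.resize(im[60:330,150:510,::-1],None,fx=2.2,fy=2.2))
E
```

```text
clock: 6.88
position: [0.4309, 0.1907, 0.1653]
ee_rot: [1.821, 2.559, 0.0]
force: [0.6, 0.1, 0.1]
opening: 0.0004
grasp_force: 0.0
[-96.7   0.4 181.6] [-0.32  0.24 -0.17  2.05  0.05  0.86 -0.19]
```

View pics/s2.png

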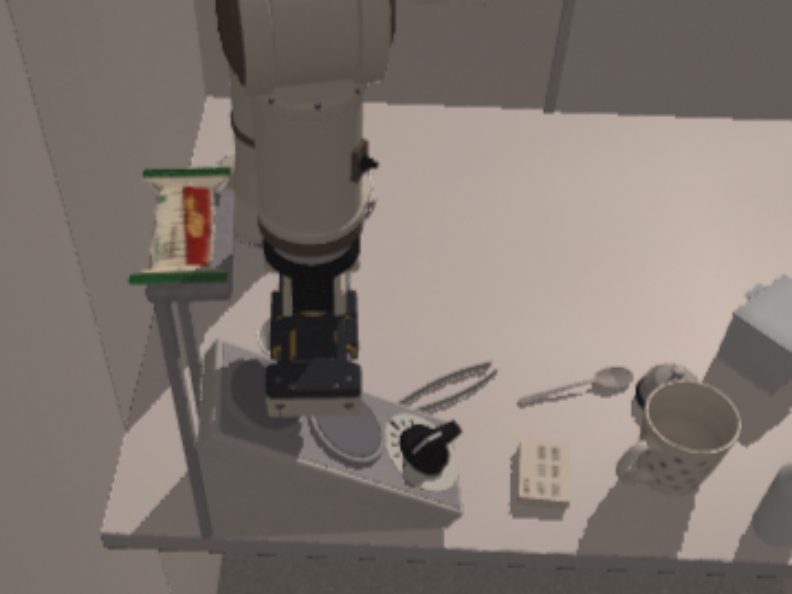

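The scene view shows the hand over the upper lid with a gap to the ledge and packet (arm edge at 258, packet edge at 232). The lower lid looks flush at (348,430).

```bash
python3 -m creep '[[[-0.1,0.03,0.16],0],[[-0.09,0,0],0],[[0,0,0],0]]' && python3 -m creep '[[[0,0,0.12],0],[[0,0,0.08],0],[[0,0,0],0]]' && python3 -m creep '[[[-0.03,0,0.05],0],[[0,0,0],0]]' && python3 -c "
from h import *
s=ctrl.read_state();print(s['tau'].round(1),s['joints'].round(3))"
```

```text
clock: 7.3
position: [0.4347, 0.1834, 0.1564]
ee_rot: [-1.817, -2.562, 0.001]
force: [-0.1, 1.2, 0.1]
opening: 0.0005
grasp_force: 0.0
clock: 7.68
position: [0.4348, 0.1837, 0.1467]
ee_rot: [-1.817, -2.563, 0.0]
force: [-0.6, -0.7, 1.2]
opening: 0.0006
grasp_force: 0.7
clock: 7.92
position: [0.4353, 0.1827, 0.1448]
ee_rot: [-1.817, -2.563, -0.001]
force: [-2.0, -0.5, 6.0]
opening: 0.0007
grasp_force: 2.7
[  0.6 -37.1  -0.2 -21.9   0.3  -0.6   0. ] [-0.312  0.269 -0.162  2.068  0.059  0.808 -0.172]
```

```bash
for i in 1; do python3 -m creep '[[[-0.03,0,0.05],0],[[0,0,0],0]]'; python3 -m creep '[[[-0.03,0,0.05],0],[[0,0,0],0]]'; done
```

```text
clock: 8.18
position: [0.4359, 0.1813, 0.1424]
ee_rot: [-1.817, -2.563, -0.001]
force: [-2.5, 1.3, 6.7]
opening: 0.0002
grasp_force: 3.1
clock: 8.43
position: [0.4364, 0.1801, 0.1402]
ee_rot: [-1.817, -2.563, -0.002]
force: [-3.7, 1.1, 9.7]
opening: 0.0003
grasp_force: 4.5
```

```bash
python3 -m creep '[[[-0.02,0,0.05],0],[[0,0,0],0]]'
```

```text
clock: 8.68
position: [0.4367, 0.18, 0.1394]
ee_rot: [-1.816, -2.563, -0.003]
force: [-9.6, 0.8, 25.8]
opening: 0.0003
grasp_force: 11.8
```

```bash
python3 -m creep '[[[0.2,0,-0.4],0],[[0.3,0,-1],0],[[0.9,-0.05,-0.7],0],[[0.9,0,-0.7],0],[[0,0,0],0],[[0,0,0],0]]'
python3 - <<'E'
from fit import *
look("k",("wrist","scene"))
st=ctrl.read_state(); M=R.from_rotvec(st["ee_rot"]).as_matrix()
print((M.T@(np.array(st["position"])-[.3987,.282,.3468])*1e3).round(1))
a_=cv2.imread("pics/wrist_k.png")[90:400,200:440]; b_=cv2.imread("pics/scene_k.png")[195:305,235:370]
a_=cv2.resize(a_,None,fx=1.6,fy=1.6,interpolation=2); b_=cv2.resize(b_,None,fx=3,fy=3,interpolation=2)
o=np.zeros((600,800,3),np.uint8); o[:a_.shape[0],:a_.shape[1]]=a_; o[:b_.shape[0],390:390+b_.shape[1]]=b_; cv2.imwrite("pics/m1.png",o)
E
```

```text
clock: 9.43
position: [0.3962, 0.2854, 0.2763]
ee_rot: [1.817, 2.563, -0.002]
force: [0.0, 0.1, -0.8]
opening: 0.0001
grasp_force: 0.0
wrist lid_upper_top [([324.9, 384.9], 0.53)]
wrist lid_lower_top [([325.8, 283.8], 0.77)]
wrist knob_grip [([318.6, 193.4], 0.84), ([340.6, 212.4], 0.67)]
wrist knob_pointer [([336.0, 213.8], 0.85), ([299.0, 233.3], 0.73)]
wrist long_mark [([299.5, 235.4], 0.63)]
wrist ledge_front []
scene lid_upper_top [([269.3, 238.1], 0.73)]
scene lid_lower_top [([308.5, 251.0], 0.83)]
scene knob_grip [([349.7, 260.6], 0.77), ([267.4, 239.7], 0.25)]
scene knob_pointer [([344.5, 262.4], 0.71)]
scene long_mark [([326.1, 253.2], 0.57)]
scene ledge_front [([254.3, 172.2], 0.8)]
[ 4.7 -0.9 70. ]
```

View pics/m1.png

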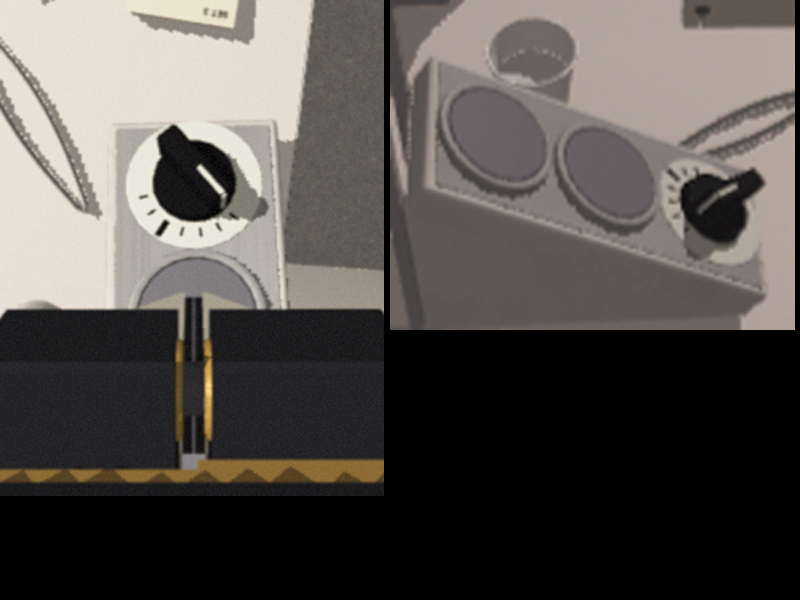

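Both lids are flush in the scene crop. In the wrist crop the pointer still points left of up-slope at (227,197) and the long mark is at (159,236). Next I go down to the right of the knob's tail.

```bash
python3 -m creep '[[[0.66,-0.96,0],0],[[0,0,0.9],0],[[0,0,0.9],0],[[0,0,0.9],0],[[0,0,0.9],0],[[0,0,0],0]]' && python3 -m creep '[[[0,0,0.38],0],[[0,0,0.38],0],[[0,0,0],0]]' && python3 -m creep '[[[0,0.2,0],0],[[0,0.1,0],0],[[0,0,0],0]]'
python3 - <<'E'
from look import *
st=ctrl.read_state(); M=R.from_rotvec(st["ee_rot"]).as_matrix()
print((M.T@(np.array(st["position"])-[.3987,.282,.3468])*1e3).round(1))
a_=ctrl.get_image("wrist")[60:400,160:480,::-1]; b_=ctrl.get_image("scene")[215:305,275:375,::-1]
a_=cv2.resize(a_,None,fx=1.3,fy=1.3,interpolation=2); b_=cv2.resize(b_,None,fx=3.8,fy=3.8,interpolation=2)
o=np.zeros((500,800,3),np.uint8); o[:a_.shape[0],:a_.shape[1]]=a_; o[:b_.shape[0],420:420+b_.shape[1]]=b_; cv2.imwrite("pics/m2.png",o)
E
```

```text
clock: 10.88
position: [0.3377, 0.2994, 0.0943]
ee_rot: [-1.816, -2.561, 0.011]
force: [-0.4, -0.3, 0.8]
opening: 0.0004
grasp_force: 0.0
clock: 11.25
position: [0.3404, 0.3017, 0.0597]
ee_rot: [1.817, 2.563, 0.0]
force: [0.4, 0.2, -0.0]
opening: 0.0004
grasp_force: 0.0
clock: 11.62
position: [0.3516, 0.3073, 0.0592]
ee_rot: [-1.812, -2.563, 0.004]
force: [-6.2, 2.0, -1.3]
opening: 0.0004
grasp_force: 2.7
[ 39.3 -34.9 287.8]
```

View pics/m2.png

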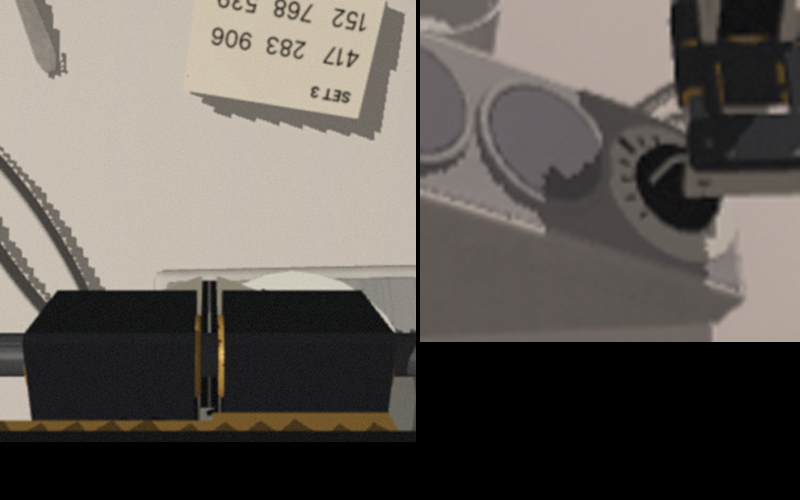

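The wrist crop is blocked by the hand. The scene crop shows the hand over the tail, with the pointer line still visible at about (670,165). The 6 N force means contact, so I push in-plane.

```bash
python3 -m creep '[[[0.02,0.1,0.01],0],[[0.03,0.1,0.02],0],[[0.03,0.1,0.02],0],[[0,0,0],0]]'
cat > sc.py <<'E'
from look import *
import sys
tag=sys.argv[1]
p=np.load("p.npy")
st=ctrl.read_state(); M=R.from_rotvec(st["ee_rot"]).as_matrix()
print((M.T@(np.array(st["position"])-[.3987,.282,.3468])*1e3).round(1))
im=ctrl.get_image("scene"); cv2.imwrite(f"pics/full_{tag}.png",im[:,:,::-1])
import fit
c=cam("scene")
for th in np.arange(0,2.1,.2):
    q=p.copy(); q[6]=th; print(round(th,1),proj(c,fit.pts(q)["ptr"]).round(1),end=" ")
for n in ("scene",):
    print([(np.round(d["uv"],1).tolist(),round(d["score"],2)) for d in ctrl.tip_of(n,"knob_pointer")])
E
python3 sc.py b1
```

```text
clock: 12.22
position: [0.3658, 0.3163, 0.0571]
ee_rot: [-1.814, -2.562, 0.001]
force: [-6.3, 0.5, -0.4]
opening: 0.0004
grasp_force: 3.2
[ 42.9 -19.2 289.8]
0.0 [344.2 263.2] 0.2 [342.7 261. ] 0.4 [341.4 258.8] 0.6 [340.6 256.5] 0.8 [340.2 254.3] 1.0 [340.2 252.2] 1.2 [340.6 250.5] 1.4 [341.5 249. ] 1.6 [342.7 247.9] 1.8 [344.2 247.3] 2.0 [346.  247.1] [([341.9, 248.6], 0.53)]
```

Run:
```python
import cv2
for f in ("scene_k","full_b1"):
    g=cv2.imread(f"pics/{f}.png",0)[242:278,328:364:1]; print(f); print("\n".join("".join(f"{v//10:3d}" for v in r) for r in g[4:30,2:30]))
```

```text
scene_k
 12 12 12 12 12 12 13 14 13 12 11 10  8  9  8 10 11 10 10 12 12 12 13 16 16 16 16 16
 12 13 13 13 13 13 12 12 12 13 14 13 11 13 11 10 10 12 13 16 16 16 16 16 16 16 16 16
 14 15 15 15 16 15 14 14 13 13 12 13 13 14 13 12 13 16 16 16 16 16 16 16 16 16 16 16
 16 16 16 16 16 16 16 16 16 15 14 13 13 12 13 14 14 15 15 16 16 16 16 16 16 16 16 16
 16 16 15 16 16 16 15 15 16 16 16 16 15 13 12 12 12 13 14 14 15 16 16 16 16 14 14 16
 16 16 13 12 16 16 12 10 16 16 16 16 16 15 14 13 12 12 12 12 13 14 14 14 13  7  8 15
 15 16 13  9 16 16 15  8 14 14 14 14 14 15 15 15 13 12 12 12 11 10  8  6  2  2  4  9
  9 15 16 12 14 15 14  5  5  2  2  3  6 11 12 15 15 14 11 10  6  6  2  2  3  2  2  4
  7 11 17 16 14 10  8  2  2  3  2  2  2  2  4  9 14 13  6  6  3  2  2  2  2  2  3  2
 12 13 16 13  7  2  2  2  2  2  2  2  2  2  2  2  2  2  2  3  4  2  2  2  2  2  2  2
 16 16 13  2  2  3  2  2  2  2  2  2  2  2  2  2  2  3  7 10  8  2  2  2  2  2  2  2
 15 14  7  2  2  2  2  2  2  2  2  2  2  3  2  3  7 11 13 14 10  3  2  2  2  2  2  3
 14 12  2  2  2  2  2  2  2  2  2  2  2  3  6 10 13 14 13  8  4  2  2  2
[... 2635 characters left out ...]
 2  2  2  2  2  2  3
  9  8  4  2  1  1  2  2  2  2  1  1  1  1  1  1  2  4  4  2  2  2  2  2  2  2  2  2
  8  8  6  1  2  2  1  1  1  2  1  2  1  1  1  2  2  5  4  2  2  2  2  2  2  2  2  2
  6  7  8  3  2  2  2  1  1  1  2  1  1  2  2  2  3  5  6  3  2  2  2  2  2  2  2  2
  6  7  9  6  1  1  2  2  1  2  1  1  2  1  1  1  3  7  8  6  5  4  4  5  5  5  5  5
  9  9  9  8  3  2  2  2  2  1  1  2  1  1  1  2  3  7  8  9  8  7  8  8  9  9  9  9
  9  9  9  9  6  3  2  2  1  2  2  2  2  1  2  2  4  8  8  9  8  7  7  7  8  9  9  9
  9  9  9  8  7  6  3  2  2  2  1  2  2  2  1  1  4  8  9  9  8  5  5  5  8  9  9  9
  9  9  9  5  6  9  6  3  2  2  2  1  2  2  2  2  4  9  9  9  8  8  7  7  9  9  9  9
```

```bash
cat > ang.py <<'E'
from fit import *
p=np.load("p.npy"); c=cam("scene")
def f(th,r):
    q=p.copy(); x,y,z,w,sK=q[:5]; v=u*sK+n*.039+r*(np.cos(th-.8)*u+np.sin(th-.8)*l)
    return proj(c,R.from_euler("z",w).as_matrix()@v+[x,y,z])
for th in np.arange(0,1.9,.1):
    d=f(th,.028)-f(th,.010); print(round(th,1),f(th,.028).round(1),"dir deg",np.degrees(np.arctan2(d[1],d[0])).round(0)%360,end=" | ")
E
python3 ang.py
```

```text
0.0 [344.2 263.2] dir deg 143.0 | 0.1 [343.4 262.2] dir deg 152.0 | 0.2 [342.7 261. ] dir deg 161.0 | 0.3 [342.  259.9] dir deg 169.0 | 0.4 [341.4 258.8] dir deg 177.0 | 0.5 [340.9 257.6] dir deg 184.0 | 0.6 [340.6 256.5] dir deg 190.0 | 0.7 [340.3 255.3] dir deg 195.0 | 0.8 [340.2 254.3] dir deg 200.0 | 0.9 [340.1 253.2] dir deg 205.0 | 1.0 [340.2 252.2] dir deg 209.0 | 1.1 [340.3 251.3] dir deg 213.0 | 1.2 [340.6 250.5] dir deg 217.0 | 1.3 [341.  249.7] dir deg 221.0 | 1.4 [341.5 249. ] dir deg 224.0 | 1.5 [342.  248.4] dir deg 228.0 | 1.6 [342.7 247.9] dir deg 231.0 | 1.7 [343.4 247.6] dir deg 235.0 | 1.8 [344.2 247.3] dir deg 239.0 |
```

```bash
python3 -m creep '[[[0,-0.3,0],0],[[0,0,-0.9],0],[[0,0,-1],0],[[0,0,-1],0],[[0,0,-1],0],[[-0.8,0.7,-0.5],0],[[0,0,0],0],[[0,0,0],0]]'
python3 - <<'E'
from look import *
st=ctrl.read_state(); M=R.from_rotvec(st["ee_rot"]).as_matrix()
print((M.T@(np.array(st["position"])-[.3987,.282,.3468])*1e3).round(1))
look("v",("wrist","scene"),("knob_pointer","long_mark","knob_grip"))
a_=cv2.imread("pics/wrist_v.png")[150:270,260:380]; b_=cv2.imread("pics/scene_v.png")[235:285,315:370]
a_=cv2.resize(a_,None,fx=4,fy=4,interpolation=2); b_=cv2.resize(b_,None,fx=5.5,fy=5.5,interpolation=2)
o=np.zeros((500,800,3),np.uint8); o[:a_.shape[0],:a_.shape[1]]=a_; o[:b_.shape[0],485:485+b_.shape[1]]=b_; cv2.imwrite("pics/m3.png",o)
E
```

```text
clock: 13.32
position: [0.3989, 0.2836, 0.2767]
ee_rot: [1.819, 2.561, 0.001]
force: [0.2, 0.1, 1.3]
opening: 0.0008
grasp_force: 0.0
[ 1.4  0.7 70.1]
wrist knob_pointer [([298.0, 209.6], 0.67)]
wrist long_mark [([294.7, 233.4], 0.85), ([322.5, 379.4], 0.5)]
wrist knob_grip [([315.4, 191.2], 0.85)]
scene knob_pointer [([339.8, 248.3], 0.96)]
scene long_mark []
scene knob_grip [([348.3, 259.1], 0.91), ([329.6, 251.6], 0.54)]
```

View pics/m3.png

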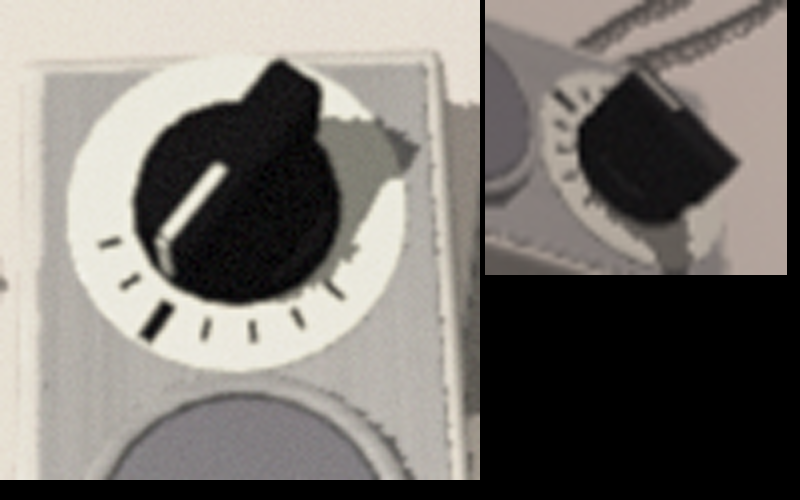

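The wrist view shows the pointer line running from (222,168) to (163,240) and the long mark from (167,305) to (148,340). The pointer is near the mark and may be slightly past it, so I measure it on the tilted plane.

```bash
cat > meas.py <<'E'
from fit import *
def meas(f,st,box):
    p=np.load("p.npy"); x,y,z,w,sK=p[:5]; Rz=R.from_euler("z",w).as_matrix()
    c=cam("wrist",st); g=cv2.imread(f,0)
    def face(uv,h):
        o,d=ray(c,np.asarray(uv)); P0=Rz@(n*h)+[x,y,z]; N=Rz@n
        v=Rz.T@(o+d*((P0-o)@N)/(d@N)-[x,y,z]); return np.array([v@u-sK, v@l])*1e3   # up, right
    x0,y0,x1,y1=box; s=g[y0:y1,x0:x1].astype(float); wt=np.clip(s-70,0,None)
    yy,xx=np.mgrid[y0:y1,x0:x1]; q=np.array([face((a,b),.039) for a,b in zip(xx.ravel(),yy.ravel())]); wt=wt.ravel()
    m=(q*wt[:,None]).sum(0)/wt.sum(); C=((q-m)*wt[:,None]).T@(q-m); e,V=np.linalg.eigh(C); d=V[:,1]*np.sign(V[0,1])
    print("line mean",m.round(1),"angle theta",.8+np.arctan2(d[1],d[0]),"spread",np.sqrt(e/wt.sum()).round(1))
    # dial ellipse by bright threshold -> mark angle
    return face
E
python3 - <<'E'
from meas import *
st=ctrl.read_state()
g=cv2.imread("pics/wrist_v.png",0)
print("\n".join("".join(f"{v//10:3d}" for v in r) for r in g[186:214,296:322]))
face=meas("pics/wrist_v.png",st,(301,191,317,209))
C=lambda a,b:(260+(a+.5)/4-.5,150+(b+.5)/4-.5)
for nm,q,h in [("mark out",(148,340),.003),("mark in",(167,305),.003),("dial L",(67,214),.003),("dial R",(406,214),.003),("dial T",(236,57),.003),("dial B",(236,372),.003),("ptr end",(163,240),.039),("ptr start",(222,168),.039)]: print(nm,face(C(*q),h).round(1))
E
```

```text
22 16  8  2  1  2  2  2  2  2  2  1  2  2  2  2  2  2  1  2  2  2  2  2  2  2
 19 10  4  2  2  2  1  2  2  2  2  1  2  1  2  2  1  2  2  2  2  2  2  2  2  2
 14  5  2  1  1  2  2  1  2  1  2  1  1  2  2  2  2  2  2  2  2  2  1  2  2  2
 10  3  1  1  1  1  2  1  2  2  2  2  3  2  2  2  2  2  2  2  2  1  2  1  2  2
  6  2  2  2  2  2  2  1  2  2  1  2  2  1  2  1  3  6  8  6  3  2  1  2  2  2
  4  1  2  2  2  2  2  2  2  2  2  1  2  2  2  3  8 14 17 14  8  3  1  2  2  2
  3  1  2  2  2  2  2  2  2  2  1  2  1  2  2  7 15 21 22 20 12  4  2  2  2  1
  2  2  2  2  2  2  2  2  2  2  2  2  1  2  6 14 21 23 22 17  9  3  2  2  2  1
  1  1  2  2  2  1  2  2  2  2  2  2  1  4 13 20 23 23 19 11  4  1  2  2  1  2
  1  2  2  3  2  1  1  2  1  2  2  2  3 10 19 22 23 21 14  6  2  2  2  2  1  1
  2  2  2  1  2  2  2  1  2  2  2  3  9 18 22 23 22 16  8  2  1  2  1  1  1  1
  2  2  2  2  1  2  2  2  2  1  2  7 15 21 23 22 17  8  3  2  2  2  1  1  1  1
  2  2  1  2  2  1  2  2  2  3  6 14 21 23 23 17 10  3  2  1  2  1  1  1  1  1
  2  2  2  2  2  2  1  2  2  4 12 20 23 23 19 11  4  1  1  2  1  1  1  1  
[... 641 characters left out ...]
 1  2  7 14 21 21 17 10  4  2  1  2  1  1  1  1  1  1  0  0  1  0  1  0  1
  1  1  5 12 15 17 17 11  4  2  2  1  2  1  2  1  1  1  1  1  1  1  0  1  1  0
  2  1  7 16 19 16 10  5  1  2  2  1  2  1  1  1  1  1  0  1  1  1  1  2  1  1
  4  1  4 13 17 16  8  3  2  2  2  1  1  1  1  1  0  0  1  1  1  1  0  1  1  1
  8  2  3  9 14 14  7  2  1  2  1  2  1  1  0  1  0  1  0  1  1  1  1  0  1  0
 13  4  2  8 14 14  8  3  0  2  0  2  1  0  1  1  0  0  0  1  0  0  1  2  1  1
line mean [10.8 12. ] angle theta 1.4406055693467472 spread [1.  6.1]
mark out [35.  24.9]
mark in [25.6 20.1]
dial L [ 0.3 46.8]
dial R [  0.7 -42.6]
dial T [-45.2   2.2]
dial B [43.6  2.3]
ptr end [21.  19.2]
ptr start [2.7 5.3]
```

Run:
```python
from meas import *
st=ctrl.read_state()
for box in [(300,190,318,208),(301,191,317,207),(303,193,316,205)]: face=meas("pics/wrist_v.png",st,box)
# ticks: dark blobs on white dial
g=cv2.imread("pics/wrist_v.png",0)[150:270,260:380]; G=cv2.resize(g,None,fx=4,fy=4,interpolation=2)
C=lambda a,b:(260+(a+.5)/4-.5,150+(b+.5)/4-.5)
seeds=[(110,243,1.3),(130,282,.95),(157,322,.6),(206,329,.25),(253,331,-.1),(298,318,-.45),(338,290,-.8)]
P=[];A=[]
for a,b,t in seeds:
    s=15; S=G[b-s:b+s,a-s:a+s].astype(float); w=np.clip(np.percentile(S,70)-S-25,0,None); yy,xx=np.mgrid[b-s:b+s,a-s:a+s]
    P.append(face(C((xx*w).sum()/w.sum(),(yy*w).sum()/w.sum()),.003)); A.append(t)
P=np.array(P);A=np.array(A)
res=lambda q:((P-q[:2])-np.c_[np.cos(A+q[2]),np.sin(A+q[2])]*np.where(A==.6,q[4],q[3])[:,None]).ravel()
r=least_squares(res,[0,0,0,38,38],loss="soft_l1"); print(r.x.round(3)); print(r.fun.reshape(-1,2).round(1).tolist())
st2=dict(position=np.array([.3962,.2854,.2763]),ee_rot=np.array([1.817,2.563,-.002])); meas("pics/wrist_k.png",st2,(320,190,342,211))
```

```text
line mean [10.5 11.9] angle theta 1.4513081183904208 spread [1. 6.]
line mean [10.  11.5] angle theta 1.453985010163167 spread [1.  5.6]
line mean [ 9.7 11.2] angle theta 1.47412771721484 spread [1.  4.4]
[-1.7430e+00  2.5160e+00 -3.2000e-02  3.4492e+01  3.7646e+01]
[[-0.2, -0.1], [-0.1, -0.1], [0.0, -0.0], [0.2, 0.1], [0.3, 0.0], [0.3, -0.2], [-0.6, 0.3]]
line mean [11.3 -8.1] angle theta 0.10731047010345962 spread [1.1 6.4]
```

```bash
python3 -m creep '[[[0.36,0.54,0],0],[[0.36,0.54,0],0],[[0,0,0.9],0],[[0,0,0.9],0],[[0,0,0.9],0],[[0,0,0.9],0],[[0,0,0.75],0],[[0,0,0],0]]' && python3 -m creep '[[[0,-0.1,0],0],[[0,0,0],0]]' && python3 -c "
from h import *
st=ctrl.read_state(); M=R.from_rotvec(st['ee_rot']).as_matrix()
print((M.T@(np.array(st['position'])-[.3987,.282,.3468])*1e3).round(1),(M.T@st['force']).round(1))"
```

```text
clock: 14.72
position: [0.4358, 0.3341, 0.0559]
ee_rot: [-1.815, -2.561, 0.01]
force: [0.4, -0.7, 0.8]
opening: 0.0001
grasp_force: 0.0
clock: 14.98
position: [0.4341, 0.335, 0.0607]
ee_rot: [1.816, 2.562, 0.004]
force: [-0.3, -0.6, 0.7]
opening: 0.0001
grasp_force: 0.0
[ 38.   50.2 286.3] [-0.5 -0.5 -0.7]
```

```bash
python3 -m creep '[[[0,-0.08,0],0],[[0,0,0],0]]' && python3 -m creep '[[[0,-0.05,0],0],[[0,0,0],0]]' && python3 -m creep '[[[0,-0.04,0],0],[[0,0,0],0]]'
```

```text
clock: 15.22
position: [0.4298, 0.333, 0.0596]
ee_rot: [1.817, 2.562, 0.002]
force: [0.2, -0.4, -0.2]
opening: 0.0003
grasp_force: 0.0
clock: 15.48
position: [0.4271, 0.3319, 0.0589]
ee_rot: [-1.817, -2.563, 0.0]
force: [0.2, 0.2, -1.5]
opening: 0.0005
grasp_force: 0.0
clock: 15.72
position: [0.4253, 0.3313, 0.0587]
ee_rot: [-1.817, -2.563, 0.0]
force: [0.3, -0.4, 0.2]
opening: 0.0005
grasp_force: 0.0
```

```bash
python3 -m creep '[[[0,-0.03,0],0],[[0,0,0],0]]' | grep -E "pos|force:"
```

```text
position: [0.4239, 0.3308, 0.0588]
force: [-0.6, 0.7, -0.1]
grasp_force: 0.0
```

```bash
python3 -m creep '[[[0,-0.03,0],0],[[0,0,0],0]]' | grep -E "pos|force:"
```

```text
position: [0.4228, 0.3304, 0.0589]
force: [1.1, 0.7, -0.1]
grasp_force: 0.2
```

```bash
python3 -m creep '[[[0,-0.03,0],0],[[0,0,0],0]]' | grep -E "pos|force:"
```

```text
position: [0.4222, 0.3302, 0.0591]
force: [3.0, 1.0, -1.5]
grasp_force: 1.7
```

```bash
python3 -m creep '[[[0,-0.03,0],0],[[0,0,0],0]]' | grep -E "pos|force:"
```

```text
position: [0.4213, 0.3304, 0.0592]
force: [5.6, 2.2, -2.9]
grasp_force: 2.8
```

```bash
python3 -m creep '[[[0,-0.03,0],0],[[0,0,0],0]]' | grep -E "pos|force:"
```

```text
position: [0.4202, 0.3305, 0.0594]
force: [5.7, 4.1, -5.0]
grasp_force: 3.2
```

```bash
python3 -m creep '[[[0,0.3,0],0],[[0,0,-0.9],0],[[0,0,-1],0],[[0,0,-1],0],[[0,0,-1],0],[[-0.36,-0.5,-0.4],0],[[-0.36,-0.5,0],0],[[0,0,0],0]]' && python3 -m creep '[[[0,0,0],0]]'
cat > final.py <<'E'
from meas import *
st=ctrl.read_state(); im=ctrl.get_image("wrist"); cv2.imwrite("pics/wrist_f.png",im[:,:,::-1])
M=R.from_rotvec(st["ee_rot"]).as_matrix(); print((M.T@(np.array(st["position"])-[.3987,.282,.3468])*1e3).round(1))
g=cv2.cvtColor(im,cv2.COLOR_RGB2GRAY)
# shift of view since wrist_v, by matching the dial's long-mark surroundings
t=cv2.imread("pics/wrist_v.png",0)[222:248,280:350]; m=cv2.matchTemplate(g[190:290,240:400],t,cv2.TM_CCOEFF_NORMED); _,v,_,(mx,my)=cv2.minMaxLoc(m); sh=np.array([mx+240-280,my+190-222]); print("shift",sh,round(v,2))
x,y=sh
for b in [(300,190,318,208),(301,191,317,207),(303,193,316,205)]: meas("pics/wrist_f.png",st,(b[0]+x,b[1]+y,b[2]+x,b[3]+y))
a_=cv2.resize(im[150+y:270+y,260+x:380+x,::-1],None,fx=4,fy=4,interpolation=2); cv2.imwrite("pics/m4.png",a_)
E
python3 final.py
```

```text
clock: 17.98
position: [0.3964, 0.2813, 0.274]
ee_rot: [1.819, 2.561, -0.003]
force: [0.4, -0.4, -0.2]
opening: 0.0002
grasp_force: 0.0
clock: 18.1
position: [0.3974, 0.2836, 0.2738]
ee_rot: [-1.817, -2.562, 0.0]
force: [-0.6, 0.0, 0.0]
opening: 0.0005
grasp_force: 0.0
[ 1.9 -0.7 73. ]
shift [2 1] 0.97
line mean [11.4 10.2] angle theta 1.3767444830553628 spread [1.  5.7]
line mean [10.9  9.9] angle theta 1.3787949850327061 spread [1.  5.3]
line mean [10.5  9.7] angle theta 1.4016444730884619 spread [1.  4.2]
```

View pics/m4.png

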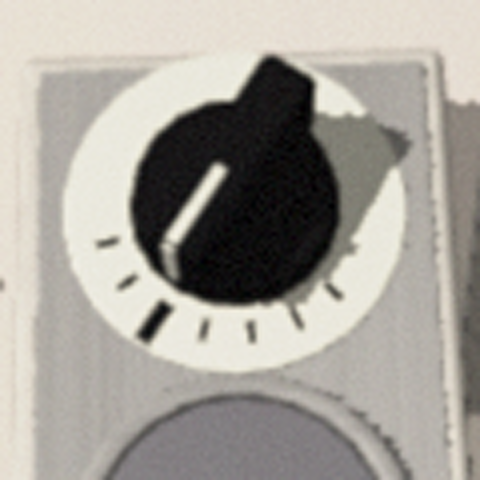

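The pointer line, from (222,165) to (168,240), now lines up with the long mark at (155,322), at about 1.41 rad. The lids are home and the arm is clear, so I hand the job in.

```bash
python3 -c "
from rig import ctrl
print(ctrl.finish_job())"
```

```text
the job is handed in; nothing more can be done
None
```

I handed the job in with both lids pressed flush, the knob pointer at about 1.41 rad (the long mark is at 1.40) and the arm clear of everything; it used about 18 s of robot time, and no verdict came back.

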